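# Put the rinse cups away in the tattoo station's cabinet

### The job

Put the clean rinse cups away: slide open the clear cabinet door above the one steel cup that is kept inside, so that it bypasses the other door, and nest every steel cup from the worktop upright into that cup, making one straight stack standing in its holder on the cabinet's floor. Then slide the doors so that both are fully shut, and do not knock over or shift the bottles, the jar and the pot.

Things in the scene. Friction and masses are not known exactly. Their poses are not given: they have to be found in the camera images.
- cabinet: fixed white cabinet, 280 mm deep (x, from low front to high back), 400 mm wide (y), origin centred at its underside; walls 8 mm, inner floor 12 mm up; a divider 50 mm high at y = 0 parts the left (y > 0) and right compartment; on each floor a holder ring (x = 5, y = +-112 mm; bore 62, outside 72, height 30 mm). Two clear doors form its top, rising 0.28 rad to the back; upper face about 168 mm high at the front edge, 250 mm at the back edge.
- door_left (a joint): left clear door (lower track), 195 mm wide: 0 m = shut at its stop; grows as it slides along the cabinet's -y behind (under) the right door, to its stop at 0.15, when the left compartment is open from y = 40 to 190 mm of the cabinet. Slides with 1 to 3 N and stays where left.
- door_right (a joint): right clear door (upper track, 9 mm above the left one), 195 mm wide: 0 m = shut at its stop; grows as it slides along the cabinet's +y over the left door, to its stop at 0.15, when the right compartment is open from y = -190 to -40 mm. Slides with 1 to 3 N and stays where left.
- pull_left (a point): middle of the top edge of the left door's pull: upright black fin at the door's outer (left) end, 12 mm thick across the sliding direction, 70 mm long front to back (sloping like the door); its top edge lies 39 mm above its own door's face, 30 mm above the right door's. Can be pinched from above or pushed sideways.
- pull_right (a point): the same for the right door's pull, at that door's outer (right) end: 12 mm thick, 70 mm long, top edge 30 mm above that door's face.
- base_cup: the cup kept inside the cabinet, in the floor ring of the left or right compartment: steel stacking cup, 60 mm tall, open top; foot 42 mm across, 57 mm at 34 mm height, there a step out to a straight collar 67 mm across up to the rim; mouth 60 mm; 0.1 to 0.2 kg; origin at the centre of its underside, z up. Another cup nested in it rests its step on the lower rim, 26 mm higher, so that only its collar shows.
- ointment_jar: amber jar, 56 mm across, 55 mm tall, standing in the holder of the other compartment; a bystander. Origin at the centre of its underside.
- cup_1: one of three or four cups (absent ones: None) standing upright on the worktop right of the cabinet, like the base cup: steel stacking cup, 60 mm tall, open top; foot 42 mm across, 57 mm at 34 mm height, there a step out to a straight collar 67 mm across up to the rim; mouth 60 mm; 0.1 to 0.2 kg; origin at the centre of its underside, z up. 
- cup_2: one of three or four cups (absent ones: None) standing upright on the worktop right of the cabinet, like the base cup: steel stacking cup, 60 mm tall, open top; foot 42 mm across, 57 mm at 34 mm height, there a step out to a straight collar 67 mm across up to the rim; mouth 60 mm; 0.1 to 0.2 kg; origin at the centre of its underside, z up. 
- cup_3: one of three or four cups (absent ones: None) standing upright on the worktop right of the cabinet, like the base cup: steel stacking cup, 60 mm tall, open top; foot 42 mm across, 57 mm at 34 mm height, there a step out to a straight collar 67 mm across up to the rim; mouth 60 mm; 0.1 to 0.2 kg; origin at the centre of its underside, z up. 
- cup_4: one of three or four cups (absent ones: None) standing upright on the worktop right of the cabinet, like the base cup: steel stacking cup, 60 mm tall, open top; foot 42 mm across, 57 mm at 34 mm height, there a step out to a straight collar 67 mm across up to the rim; mouth 60 mm; 0.1 to 0.2 kg; origin at the centre of its underside, z up. 
- ink_a: black ink bottle, 40 mm across, 92 mm tall, standing among the cups; a bystander. Origin at the centre of its underside.
- ink_b: black ink bottle, 40 mm across, 92 mm tall, standing among the cups; a bystander. Origin at the centre of its underside.
- ink_c: black ink bottle, 44 mm across, 92 mm tall, standing at the back of the worktop; a bystander. Origin at the centre of its underside.
- soap_bottle: green soap bottle, 60 mm across, 95 mm tall, standing at the back of the worktop; a bystander. Origin at the centre of its underside.
- brush_pot: white ceramic pot, 70 mm across, 90 mm tall, on the worktop to the left; a bystander. Origin at the centre of its underside.
Not all that is in view belongs to the job. What is shaped like the cup_4 but blue, purple or yellow is not meant.

How it is judged (in metres and radians):
On the way, in this order (a step that is already met when the one before it is completed fails the run):
1. a cabinet door is slid open past the other (value of joint any of door_left, door_right above 0.1 m), for 0.2 s.
2. all cups from the worktop are nested in the base cup inside the cabinet (horizontal distance between each of cup_1, cup_2, cup_3, cup_4 and base_cup below 0.012 m and angle between each of cup_1, cup_2, cup_3, cup_4, base_cup's own z axis and vertical below 0.1 rad and (z of cup_1 in the frame of base_cup between 0.02 and 0.032 m or z of cup_1 in the frame of base_cup between 0.046 and 0.058 m or z of cup_1 in the frame of base_cup between 0.072 and 0.084 m or z of cup_1 in the frame of base_cup between 0.098 and 0.11 m) and (z of cup_2 in the frame of base_cup between 0.02 and 0.032 m or z of cup_2 in the frame of base_cup between 0.046 and 0.058 m or z of cup_2 in the frame of base_cup between 0.072 and 0.084 m or z of cup_2 in the frame of base_cup between 0.098 and 0.11 m) and (z of cup_3 in the frame of base_cup between 0.02 and 0.032 m or z of cup_3 in the frame of base_cup between 0.046 and 0.058 m or z of cup_3 in the frame of base_cup between 0.072 and 0.084 m or z of cup_3 in the frame of base_cup between 0.098 and 0.11 m) and (z of cup_4 in the frame of base_cup between 0.02 and 0.032 m or z of cup_4 in the frame of base_cup between 0.046 and 0.058 m or z of cup_4 in the frame of base_cup between 0.072 and 0.084 m or z of cup_4 in the frame of base_cup between 0.098 and 0.11 m) and z of base_cup in the frame of cabinet between 0.004 and 0.02 m and x of base_cup in the frame of cabinet between -0.007 and 0.017 m and (y of base_cup in the frame of cabinet between 0.1 and 0.124 m or y of base_cup in the frame of cabinet between -0.124 and -0.1 m)), for 0.3 s.
At the end, for the whole second after the job is handed in: Every present cup is nested upright (0.1 rad) in one stack on the base cup, within 12 mm of its axis, each at a multiple of 26 mm (within 6 mm); the base cup stands upright in a holder ring of the cabinet (within 12 mm); both doors are within 8 mm of shut; the cups are at rest (all of step 2 and value of joint each of door_left, door_right below 0.008 m and linear speed of each of cup_1, cup_2, cup_3, cup_4, base_cup below 0.02 m/s); the robot touches nothing.
It fails at once if a bottle, the jar or the pot is knocked over (angle between any of ink_a, ink_b, ink_c, ointment_jar, soap_bottle, brush_pot's own z axis and vertical above 0.6 rad).
It fails at once if a bottle, the jar or the pot is shifted by more than 7 cm (distance of any of ink_a, ink_b, ink_c, ointment_jar, soap_bottle, brush_pot from where it was at the start of the episode above 0.07 m).
Of cup_1, cup_2, cup_3, cup_4 only 3 to 4 are there at a start; the rules pass over those that are not, and their reading is None.
At some moment in a run one of cup_1, cup_2, cup_3, cup_4 may be knocked a few centimetres aside while the robot is not near it.
It also fails if it takes over 210 s, if anything falls off the work surface, if the arm or the gripper's body presses on something with over 40 N, if the wrist force passes 120 N, or if a joint passes its speed limit or range.

### The arm

A 6-joint arm with a two-finger parallel gripper is mounted at the origin on the work surface. World frame = base frame: x ahead of the robot, y to its left, z up, the work surface at z = 0. Lengths are in mm, angles in rad, forces in N, time in s.
With the tool pointing down it reaches from about 350 to 875 mm from the base axis. Payload 4.2 kg.
Tool frame: the origin (TCP) lies at the very end of the fingers, on their centre line; the grasp point (between the pads) lies 19 mm behind it (arm.pinch_z is the distance from the TCP to the grasp point, in mm); x points along the fingers, y is the direction in which the jaws open and shut, and the axes are right-handed (so a half turn about x gives the same grasp; the last joint's range is limited). The gripper opens to 85 mm and grips with 20 to 120 N. Pads are 22 mm wide; open, the fingers measure 114 mm over their backs; the gripper's body (76 mm by 85 mm) begins 54 mm behind the grasp point. The pads swing forward as they close: fully open they stand 13 mm farther back than shut.
Start: joints at [1.463, 0.385, 0.008, 0, -1.194, -0.259], TCP at [224.111, 583.415, 231.312] pointing down, gripper open.
Joint ranges: [-3.14, 3.14], [-1.21, 2.06], [-1.07, 1.41], [-3.16, 2.05], [-2.99, -0.16], [-3.1, 3.1]. Speed limits (rad/s): [2.79, 2.79, 3.14, 3.14, 3.14, 3.14].

### API

Orientations are given as a unit quaternion [x, y, z, w].
In Python, from bench import arm gives the robot as it stands.
- The arm moves only by the tool drive_tool, never from a script. Its argument "motion" is a list of rows, each a list of 4 numbers: the shift along the tool's x, y, z in mm, then the turn about the tool's x in degrees. In form: [[dx, dy, dz, spin], ...]. A call has 1 to 10 rows; each row shifts and turns the commanded pose from where the row before left it, along the tool's axes as they then stand; what a row does not reach is not made up. A row lasts 1/12 s, in which the tool goes at most 41.7 mm and 7.16 degrees, less where a joint would pass 70% of its speed; a pose out of reach is approached as far as the arm can. A call with a gripper value outside its range is refused whole. "grip" is the finger opening in mm, from 0 to 85.4, set as the call begins (left out, the last holds). The fingers move at their own pace and stop on an object; the grip force is fixed at half the most. Time passes only in rows, so rows that do not move let the fingers close. It gives the time, the measured TCP pose, the force and the opening at its end, in the units of the state.
- arm.read_state(): the state, without advancing time (a new reading comes with each control period).
- arm.get_image(name): name is "scene" or "top" or "wrist"; returns the picture (400x640x3 uint8, red, green, blue); there is no depth.
- arm.calibration(name): a dict with "K" (3x3 intrinsics, pixels), "eye" and "attitude" of the camera in the world; the wrist camera has in their place "T_tool_cam" (4x4, takes a point from camera to tool coordinates, whose origin is the TCP and whose axes are the tool frame's). Camera axes: x right, y up, looking along -z (the intrinsics and any distortion apply to the point x, -y, -z); pixel columns grow to the right and rows downward; lengths in mm; the calibration is good to about 2 mm. The wrist camera is an equidistant fisheye: a pixel r from the principal point sees the ray r / f radians off the axis. A picture is of the moment at which its call begins: read the wrist's pose just before it. calibration takes no time and is no camera call.
- arm.job_done(): hands the job in, once; it reports no verdict.
The state is a dict: "clock": time; "joints": joint angles; "joint_vel": joint speeds; "joint_efforts": joint torques, N m; "position": TCP position; "ee_rot": TCP orientation; "contact_force": force on the tool from outside, world axes, zero at the start; "wrist_torque": the same for the moment, N m; "gripper_width": finger opening in mm.
Only numpy, scipy, OpenCV 4.12 (cv2) and the standard library are available. Lean on these libraries where they do the work, as an engineer would, in place of code of your own. Each camera call takes 0.05 s, during which the arm holds its last target. There are 200 camera calls.

## Working session

There is one attempt and no reset: what is moved stays moved. The work goes in short steps, Python scripts to look and compute and a tool call to move; the robot and the scene stay as the last step left them, time stands still between calls to the robot, and variables do not carry over. Pictures are saved under pics/ and viewed, about 12 in all and at most 16, crops included, and the job is handed in when it is done.

Besides the shell and the picture viewer there is one more tool, called after "Call:" as a command line: name --pt "numbers of a row" for each row, then --argument value for the rest. drive_tool: Moves the arm, as the interface text tells. Its arguments: {"type":"object","properties":{"motion":{"type":"array"},"grip":{"type":"number"}},"required":["motion"]}

```bash
mkdir -p pics; ls; python3 - <<'E'
from bench import arm
import cv2,numpy as np
print(arm.read_state(), arm.pinch_z)
for n in ["scene","top","wrist"]:
    print(n,arm.calibration(n))
    im=arm.get_image(n); cv2.imwrite(f"pics/{n}0.png",im[:,:,::-1])
E
```

```text
pics
{'clock': 0.0, 'joints': array([ 1.46264229e+00,  3.85583322e-01,  6.58035526e-03, -4.94866879e-04,
       -1.19399163e+00, -2.58612112e-01]), 'joint_vel': array([ 0.00028086,  0.00050927, -0.00082132, -0.00111212,  0.00019183,
        0.00111163]), 'joint_efforts': array([ 5.28985347e-04, -3.92287982e+01,  1.88401026e+01,  4.18612048e+00,
       -4.64520621e-03, -9.07719766e-07]), 'position': array([223.88915984, 582.87998796, 230.18824704]), 'ee_rot': array([-0.69513434,  0.12979646,  0.69534182,  0.12822201]), 'contact_force': array([-0.42830234, -0.53851969, -0.22107129]), 'wrist_torque': array([ 0.01088242,  0.00444266, -0.00132436]), 'gripper_width': 85.38383809175325} 18.700000000000003
scene {'K': array([[403.13603283,   0.        , 317.91435979],
       [  0.        , 403.13603283, 195.02977874],
       [  0.        ,   0.        ,   1.        ]]), 'eye': array([ 994.82338726, -716.3987844 ,  775.71486038]), 'attitude': array([0.44341465, 0.12151313, 0.21689871, 0.8611463 ])}
top {'K': array([[421.66771979,   0.        , 318.17498215],
       [  0.        , 421.66771979, 201.60186524],
       [  0.        ,   0.        ,   1.        ]]), 'eye': array([ 307.83487611,   81.30246455, 1488.13289399]), 'attitude': array([ 0.06128506, -0.07109524, -0.69676751,  0.71112913])}
wrist {'K': array([[309.70691629,   0.        , 324.81658302],
       [  0.        , 309.70691629, 197.07114208],
       [  0.        ,   0.        ,   1.        ]]), 'T_tool_cam': array([[-6.38464916e-04,  3.16432905e-01, -9.48614679e-01,
        -1.42359083e+02],
       [ 9.99999559e-01, -4.51044501e-04, -8.23506080e-04,
         3.24009980e-01],
       [-6.88451856e-04, -9.48614787e-01, -3.16432477e-01,
        -8.14756783e+01],
       [ 0.00000000e+00,  0.00000000e+00,  0.00000000e+00,
         1.00000000e+00]])}
```

View pics/top0.png

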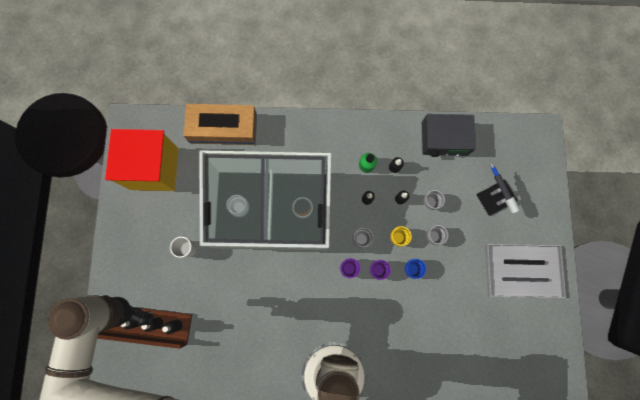

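View pics/scene0.png

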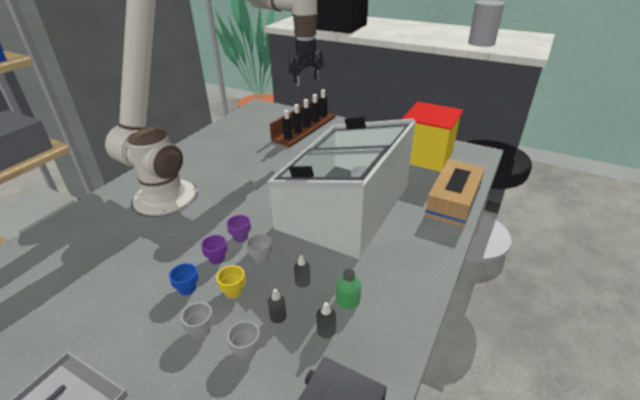

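Top view: three steel cups at about (363,237), (434,200) and (437,235). The base cup is probably at (237,205) in the left compartment and the jar at (302,207). The pulls are at (207,214) and (321,215). Next I'll measure these.

```bash
cat > h.py <<'E'
import numpy as np,cv2
from bench import arm
from scipy.spatial.transform import Rotation as R
def cam(n,st=None):
    c=arm.calibration(n)
    if n!="wrist": return c["K"],R.from_quat(c["attitude"]).as_matrix(),np.array(c["eye"])
    st=st or arm.read_state(); T=c["T_tool_cam"]; Rt=R.from_quat(st["ee_rot"]).as_matrix()
    return c["K"],Rt@T[:3,:3],Rt@T[:3,3]+st["position"]
def ray(n,C,uv):
    K,Rm,e=C; uv=np.atleast_2d(uv).astype(float)
    a=(uv-[K[0,2],K[1,2]])/K[0,0]
    if n=="wrist":
        t=np.linalg.norm(a,axis=1,keepdims=True)+1e-9; d=np.hstack([a*np.sin(t)/t,np.cos(t)])
    else: d=np.hstack([a,np.ones((len(a),1))])
    return (d*[1,-1,-1])@Rm.T
def hit(n,C,uv,z):
    d=ray(n,C,uv); return C[2]+d*((z-C[2][2])/d[:,2:3])
def proj(n,C,P):
    K,Rm,e=C; q=(np.atleast_2d(P)-e)@Rm*[1,-1,-1]
    if n=="wrist":
        r=np.linalg.norm(q[:,:2],axis=1); a=q[:,:2]/(r[:,None]+1e-9)*np.arctan2(r,q[:,2])[:,None]
    else: a=q[:,:2]/q[:,2:]
    return a*K[0,0]+[K[0,2],K[1,2]]
def snap(n,name=None):
    st=arm.read_state(); C=cam(n,st); im=arm.get_image(n)[:,:,::-1].copy()
    if name: cv2.imwrite(f"pics/{name}.png",im)
    return im,C,st
E
python3 - <<'E'
from h import *
C=cam("top")
for nm,uv,z in [("cup363",(363,237),60),("cup434",(434,199),60),("cup437",(437,234),60),("yellow",(401,236),60),("inkA",(368,197),60),("inkB",(402,197),60),("inkC",(397,164),60),("soap",(368,161),60),("pullL",(207,214),225),("pullR",(321,215),225),("base",(237,205),70),("jar",(302,207),67),
 ("TL",(201,152),250),("TR",(329,153),250),("BL",(201,244),168),("BR",(329,244),168),("pot",(180,246),90),("blue",(415,268),60),("purp",(380,269),60),("box red TR",(165,130),120)]:
    print(nm,hit("top",C,uv,z).round(0)[0][:2])
im=cv2.imread("pics/top0.png"); cv2.imwrite("pics/c1.png",cv2.resize(im[140:290,170:460],None,fx=2.75,fy=2.75,interpolation=cv2.INTER_CUBIC))
E
```

```text
cup363 [460. -91.]
cup434 [ 597. -337.]
cup437 [ 475. -344.]
yellow [ 466. -220.]
inkA [ 599. -108.]
inkB [ 602. -226.]
inkC [ 720. -211.]
soap [ 728. -109.]
pullL [502. 401.]
pullR [507.  57.]
base [559. 340.]
jar [558. 119.]
TL [689. 426.]
TR [695.  36.]
BL [416. 428.]
BR [424.  29.]
pot [415. 516.]
blue [ 359. -266.]
purp [ 353. -148.]
box red TR [803. 589.]
```

View pics/c1.png

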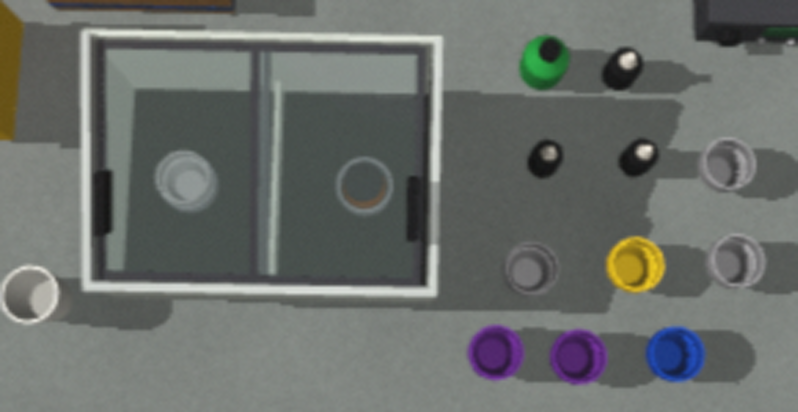

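```bash
cat >> h.py <<'E'
def axes(st=None):
    st=st or arm.read_state(); return R.from_quat(st["ee_rot"]).as_matrix()
def go(target,yaw=None,st=None):
    "tool-frame shift to world target; spin (deg) so that tool z points along world yaw (tool down)"
    st=st or arm.read_state(); M=axes(st); d=np.array(target)-st["position"]
    s=None
    if yaw is not None:
        z=M[:,2]; cur=np.degrees(np.arctan2(z[1],z[0])); s=-((yaw-cur+180)%360-180)
    print("shift",(M.T@d).round(1),"spin",None if s is None else round(s,1))
E
python3 - <<'E'
from h import *
print(axes().round(3)); go((500,401,330),1)
E
```

```text
[[-0.    -0.359 -0.933]
 [-0.002 -0.933  0.359]
 [-1.     0.002 -0.   ]]
shift [ -99.4   71.  -322.9] spin 158.0
```

Call:
drive_tool --pt "-10 7 -32 0" --pt "-10 7 -32 0" --pt "-10 7 -32 0" --pt "-10 7 -32 0" --pt "-10 7 -32 0" --pt "-10 7 -32 0" --pt "-10 7 -32 0" --pt "-10 7 -32 0" --pt "-10 7 -32 0" --pt "-10 7 -32 0" --grip 60

```text
clock: 0.98
position: [498.7, 402.1, 331.5]
ee_rot: [-0.695, 0.129, 0.695, 0.129]
contact_force: [0.4, 0.4, -0.4]
gripper_width: 59.9
```

Call:
drive_tool --pt "0 0 0 7" --pt "0 0 0 7" --pt "0 0 0 7" --pt "0 0 0 7" --pt "0 0 0 7" --pt "0 0 0 7" --pt "0 0 0 7" --pt "0 0 0 7" --pt "0 0 0 7" --pt "0 0 0 7"

```text
clock: 1.82
position: [497.5, 403.2, 330.7]
ee_rot: [-0.494, 0.506, 0.494, 0.506]
contact_force: [1.3, -1.0, 0.0]
gripper_width: 60.2
```

```bash
python3 - <<'E'
from h import *
print(arm.read_state()["joints"],arm.read_state()["position"]); go((500,401,330),1)
E
```

```text
[ 9.33116090e-01  3.67362374e-01  2.26265302e-01 -2.69067318e-04
 -1.43076264e+00 -9.56929110e-01] [497.5413707  403.20841503 330.74883161]
shift [ 0.7 -2.5 -2.1] spin 87.6
```

Call:
drive_tool --pt "0 0 0 7" --pt "0 0 0 7" --pt "0 0 0 7" --pt "0 0 0 7" --pt "0 0 0 7" --pt "0 0 0 7" --pt "0 0 0 7" --pt "0 0 0 7" --pt "0 0 0 7" --pt "0 0 0 7"

```text
clock: 2.65
position: [497.6, 403.2, 330.8]
ee_rot: [-0.115, 0.698, 0.114, 0.697]
contact_force: [0.7, -0.1, 0.5]
gripper_width: 60.3
```

Call:
drive_tool --pt "0 0 0 7" --pt "0 0 0 7" --pt "0 0 0 4" --pt "0 0 0 0" --pt "0 0 0 0"

```text
clock: 3.07
position: [497.6, 403.2, 330.9]
ee_rot: [-0.007, 0.707, 0.007, 0.707]
contact_force: [-1.5, -0.6, -0.1]
gripper_width: 60.1
```

```bash
python3 - <<'E'
from h import *
im,C,st=snap("wrist","w1"); print(axes(st).round(3),st["position"].round(1))
E
```

```text
[[-0.001 -0.019  1.   ]
 [-0.001  1.     0.019]
 [-1.    -0.    -0.001]] [497.6 403.2 330.9]
```

View pics/w1.png

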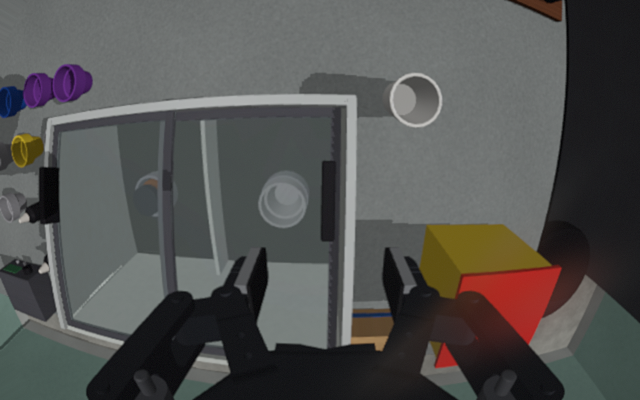

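```bash
python3 - <<'E'
from h import *
C=cam("wrist");T=cam("top")
def tri(a,b):
    A,c=[],[]
    for n,Cm,uv in a,b:
        d=ray(n,Cm,uv)[0]; d/=np.linalg.norm(d); P=np.eye(3)-np.outer(d,d); A.append(P);c.append(P@Cm[2])
    S=sum(A); return np.linalg.solve(S,sum(c))
# front corners outer top: wrist (357,96)? left (47,115); top image
top=lambda u,v:("top",T,(170+u/2.75,140+v/2.75))
w=lambda u,v:("wrist",C,(u,v))
print("front left",tri(w(357,96),top(82,290)))
print("front right",tri(w(47,119),top(436,296)))
print("pullL front end",tri(w(328,161),top(103,233)))
print("pullL back end",tri(w(328,241),top(103,170)))
print("pullR front",tri(w(50,222),top(412,240)))
print("base",tri(w(286,190),top(189,182)), hit("wrist",C,(284,200),72))
print(hit("wrist",C,[(328,161),(328,241)],215))
im=cv2.imread("pics/w1.png"); cv2.imwrite("pics/w1c.png",cv2.resize(im[85:255,230:370],None,fx=3.5,fy=3.5,interpolation=cv2.INTER_CUBIC))
E
```

```text
front left [413.15860511 433.99667464 155.10551706]
front right [413.98744405  30.09157575 169.04002315]
pullL front end [473.8761156  405.11700572 194.56394953]
pullL back end [541.84786573 405.15198336 219.25878212]
pullR front [501.78714654  68.431302   227.92358217]
base [562.98433594 343.80316103   9.96847298] [[555.34787536 347.4996115   72.        ]]
[[469.97147065 404.95039183 215.        ]
 [545.31910738 406.68864103 215.        ]]
```

View pics/w1c.png

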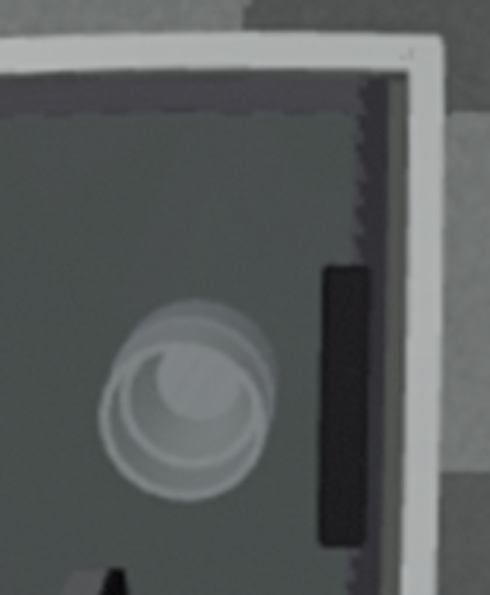

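The fin spans pixels x 321–336 and y 161–241, so its top is near (506, 405, ~221). The base cup is in the left compartment. I'll pinch the left fin now.

Call:
drive_tool --pt "15 0.5 2 0" --pt "15 0.5 2 0" --pt "15 0.5 2 0" --pt "15 0.5 2 0" --pt "15 0 0 0" --pt "15 0 0 0" --pt "12 0 0 0" --pt "10 0 0 0" --pt "8 0 0 0" --pt "5 0 0 0" --grip 36

```text
clock: 3.95
position: [505.5, 405.2, 205.2]
ee_rot: [-0.007, 0.707, 0.006, 0.707]
contact_force: [0.8, 0.7, -0.3]
gripper_width: 35.9
```

Call:
drive_tool --pt "2 0 0 0" --pt "0 0 0 0" --pt "0 0 0 0"

```text
clock: 4.2
position: [506.0, 405.7, 204.9]
ee_rot: [-0.006, 0.707, 0.006, 0.707]
contact_force: [-0.6, -0.1, 0.0]
gripper_width: 36.0
```

Call:
drive_tool --pt "0 0 0 0" --pt "0 0 0 0" --pt "0 0 0 0" --pt "0 0 0 0" --pt "0 0 0 0" --grip 8

```text
clock: 4.62
position: [505.9, 405.7, 205.2]
ee_rot: [-0.005, 0.707, 0.006, 0.707]
contact_force: [-1.2, -0.2, 3.9]
gripper_width: 11.1
```

Call:
drive_tool --pt "0 -8 0 0" --pt "0 -16 0 0" --pt "0 -18 0 0" --pt "0 -18 0 0" --pt "0 -18 0 0" --pt "0 -18 0 0" --pt "0 -18 0 0" --pt "0 -16 0 0" --pt "0 -10 0 0" --pt "0 -8 0 0"

```text
clock: 5.45
position: [506.5, 259.2, 205.2]
ee_rot: [-0.003, 0.707, 0.008, 0.707]
contact_force: [-17.7, 28.3, 8.2]
gripper_width: 10.8
```

Call:
drive_tool --pt "0 0 0 0" --pt "0 0 0 0"

```text
clock: 5.62
position: [506.4, 259.5, 205.2]
ee_rot: [-0.004, 0.708, 0.008, 0.707]
contact_force: [-9.8, 7.4, 7.6]
gripper_width: 10.4
```

Call:
drive_tool --pt "0 0 0 0" --pt "0 0 0 0" --pt "0 0 0 0" --pt "-10 0 0 0" --pt "-20 0 0 0" --pt "-30 0 0 0" --pt "-30 0 0 0" --pt "-20 20 15 0" --pt "0 30 20 0" --pt "0 20 10 0" --grip 36

```text
clock: 6.45
position: [554.1, 329.5, 317.1]
ee_rot: [-0.005, 0.706, 0.007, 0.709]
contact_force: [1.1, 0.6, -0.6]
gripper_width: 36.0
```

Call:
drive_tool --pt "0 0 0 0" --pt "0 0 0 0" --grip 85

```text
clock: 6.62
position: [552.3, 328.5, 313.4]
ee_rot: [-0.007, 0.708, 0.006, 0.707]
contact_force: [-0.6, -0.4, -0.5]
gripper_width: 59.2
```

```bash
python3 - <<'E'
from h import *
im,C,st=snap("wrist","w2"); print(st["position"].round(1))
E
```

```text
[552.3 328.5 313.4]
```

View pics/w2.png

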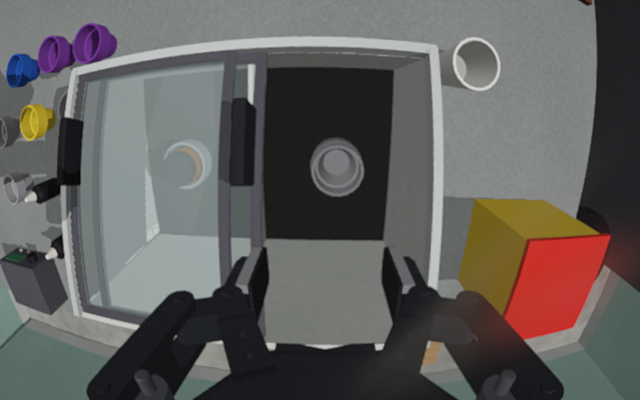

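```bash
cat >> h.py <<'E'
from scipy.optimize import least_squares
def fitcircle(P,r):
    f=lambda c:np.hypot(P[:,0]-c[0],P[:,1]-c[1])-r
    s=least_squares(f,P.mean(0)[:2],loss="soft_l1",f_scale=1.0); return s.x,np.abs(f(s.x)).mean()
def rimfit(im,C,c0,z,r=33.5,n="wrist",lo=-100,hi=100,thr=None,rr=(24,44)):
    """edge search along radii from world guess c0 at height z: strongest outward fall in brightness,
    directions lo..hi degrees about the direction away from the camera's foot"""
    g=cv2.GaussianBlur(cv2.cvtColor(im,cv2.COLOR_BGR2GRAY),(3,3),0).astype(np.float32)
    for _ in range(3):
        a0=np.arctan2(c0[1]-C[2][1],c0[0]-C[2][0]); pts=[]
        for a in a0+np.radians(np.arange(lo,hi+1,4)):
            rad=np.arange(rr[0],rr[1],0.5); Q=np.c_[c0[0]+rad*np.cos(a),c0[1]+rad*np.sin(a),0*rad+z]
            uv=proj(n,C,Q).astype(np.float32)
            v=cv2.remap(g,uv[None,:,0],uv[None,:,1],cv2.INTER_LINEAR)[0]
            d=v[:-4]-v[4:]; k=int(np.argmax(d))
            if d[k]>8: pts.append(Q[k+2])
        P=np.array(pts); c0,e=fitcircle(P,r)
    return c0.round(1),round(e,2),len(P)
E
python3 - <<'E'
from h import *
C=cam("wrist"); im=cv2.imread("pics/w2.png")
print(hit("wrist",C,(337,168),72).round(1), hit("wrist",C,(336,161),12).round(1))
print(rimfit(im,C,(558,341),72)); print(rimfit(im,C,(558,341),72,lo=-60,hi=60))
print("ring",rimfit(im,C,(558,341),42,r=36,lo=120,hi=240,rr=(28,46)))
T=cam("top"); t=cv2.imread("pics/top0.png")
for c in [(460,-91),(597,-337),(475,-344)]: print(rimfit(t,T,c,60,n="top",lo=-180,hi=180))
# door joint: cabinet pts front inner
cv2.imwrite("pics/w2c.png",cv2.resize(im[110:230,280:400],None,fx=4,fy=4,interpolation=cv2.INTER_CUBIC))
E
```

```text
[[559.3 342.6  72. ]] [[562.6 343.4  12. ]]
(array([563.5, 343.2]), np.float64(0.16), 51)
(array([563.4, 343.1]), np.float64(0.12), 31)
ring (array([560.4, 341.9]), np.float64(0.73), 31)h.py:40: RuntimeWarning: Mean of empty slice.
  s=least_squares(f,P.mean(0)[:2],loss="soft_l1",f_scale=1.0); return s.x,np.abs(f(s.x)).mean()
  ret = ret.dtype.type(ret / rcount)
Traceback (most recent call last):
  File "h.py", line 53, in rimfit
    P=np.array(pts); c0,e=fitcircle(P,r)
                          ~~~~~~~~~^^^^^
  File "h.py", line 40, in fitcircle
    s=least_squares(f,P.mean(0)[:2],loss="soft_l1",f_scale=1.0); return s.x,np.abs(f(s.x)).mean()
                      ~~~~~~~~~^^^^
IndexError: invalid index to scalar variable.
```

Call:
drive_tool --pt "-1 -40 -5 0" --pt "-1 -41 -8 0" --pt "0 -41 -8 0" --pt "0 -41 -8 0" --pt "0 -41 -8 0" --pt "0 -41 -8 0" --pt "0 -41 -8 0" --pt "0 -41 -8 0" --pt "0 -41 -8 0" --pt "0 -41 -5 0"

```text
clock: 7.5
position: [482.8, -83.7, 317.5]
ee_rot: [-0.006, 0.707, 0.006, 0.708]
contact_force: [1.4, -1.2, -0.3]
gripper_width: 84.8
```

Call:
drive_tool --pt "0 -20 0 0" --pt "0 -10 0 0" --pt "0 0 0 0" --pt "0 0 0 0"

```text
clock: 7.83
position: [485.1, -111.5, 316.6]
ee_rot: [-0.006, 0.707, 0.006, 0.707]
contact_force: [0.2, 0.0, 0.2]
gripper_width: 85.2
```

```bash
python3 - <<'E'
from h import *
im,C,st=snap("wrist","w3"); print(st["position"].round(1))
for c in [(460,-91),(597,-337),(475,-344)]:
  try: print(proj("wrist",C,[*c,60]).round(),rimfit(im,C,c,60),rimfit(im,C,c,60,lo=-60,hi=60))
  except Exception as e: print(e)
E
```

```text
[ 485.1 -111.5  316.6]
[[341. 141.]] (array([450.5, -95.1]), np.float64(1.62), 51) (array([450.5, -94.8]), np.float64(1.12), 31)
[[178. 232.]] (array([ 598.2, -340.8]), np.float64(0.34), 27) (array([ 598.7, -340.8]), np.float64(0.11), 8)
[[163. 154.]] (array([ 474.8, -348. ]), np.float64(0.31), 46) (array([ 474.8, -348.1]), np.float64(0.32), 27)
```

View pics/w3.png

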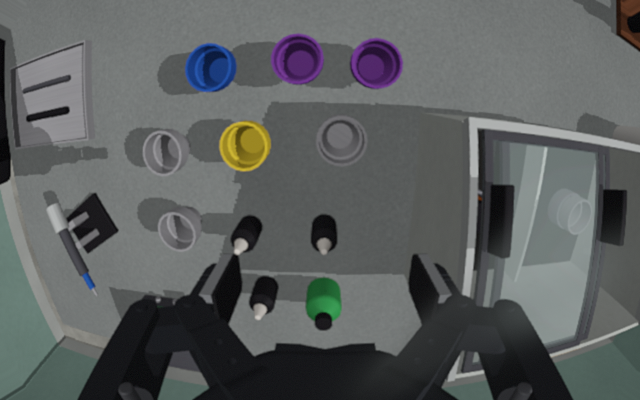

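```bash
python3 - <<'E'
from h import *
C=cam("wrist"); im=cv2.imread("pics/w3.png")
P=hit("wrist",C,[(342,140),(317,139),(367,139),(342,115),(342,164)],60).round(1);print(P)
e=cv2.resize(im[105:175,305:380],None,fx=8,fy=8,interpolation=cv2.INTER_CUBIC)
cv2.imwrite("pics/w3c.png",cv2.convertScaleAbs(e,alpha=2,beta=-80))
go((P[0][0],P[0][1],140))
E
```

```text
[[ 458.8  -89.5   60. ]
 [ 458.1 -121.9   60. ]
 [ 456.5  -57.    60. ]
 [ 426.2  -90.4   60. ]
 [ 490.7  -88.6   60. ]]
shift [176.5  21.7 -26.2] spin None
```

View pics/w3c.png

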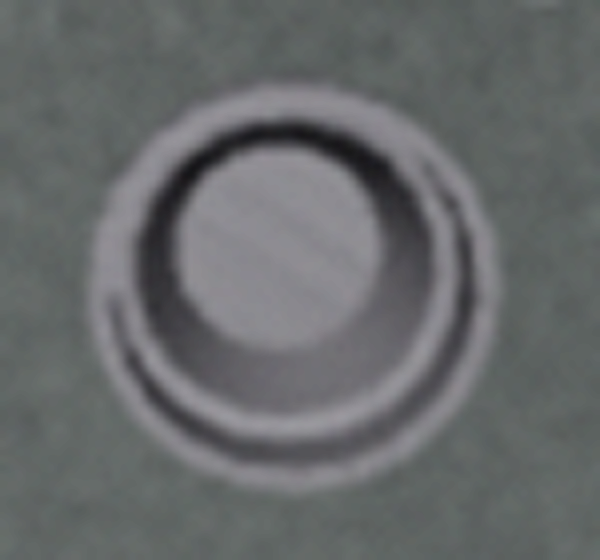

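Call:
drive_tool --pt "25 7 -8 0" --pt "35 7 -8 0" --pt "35 8 -8 0" --pt "35 0 0 0" --pt "35 0 0 0" --pt "35 0 0 0" --pt "25 0 0 0" --pt "0 0 0 0" --pt "0 0 0 0" --grip 85

```text
clock: 8.63
position: [461.1, -88.7, 90.9]
ee_rot: [-0.007, 0.708, 0.007, 0.706]
contact_force: [1.4, 0.2, 0.1]
gripper_width: 85.0
```

```bash
python3 - <<'E'
from h import *
im,C,st=snap("wrist","w4"); print(st["position"].round(1))
go((460.5,-90,28))
E
```

```text
[461.1 -88.7  90.9]
shift [64.3 -1.2 -2.1] spin None
```

View pics/w4.png

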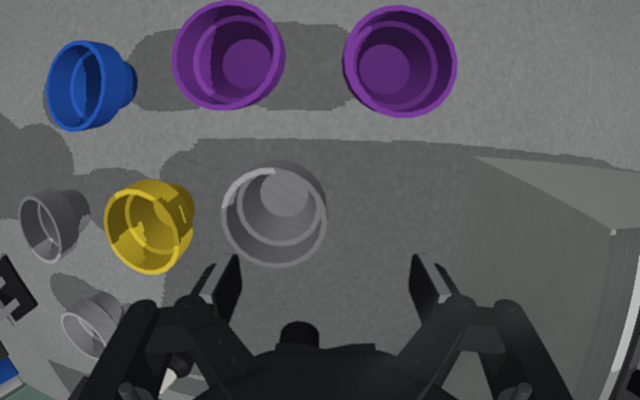

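The cup has been knocked aside: it now shows at (274,216), off the jaw's centre line. I'll measure it again.

```bash
python3 - <<'E'
from h import *
C=cam("wrist"); im=cv2.imread("pics/w4.png")
P=hit("wrist",C,[(275,215),(221,214),(328,214),(275,162),(275,267)],60).round(1);print(P)
for r in (30,60,90): print(rimfit(im,C,P[0][:2],60,lo=-r,hi=r,rr=(28,40)))
for c in [(598.5,-340.8),(474.8,-348)]: print(proj("wrist",C,[*c,60]).round())
E
```

```text
[[ 451.5 -119.8   60. ]
 [ 451.9 -154.8   60. ]
 [ 450.1  -87.4   60. ]
 [ 418.5 -118.9   60. ]
 [ 488.8 -121.5   60. ]]
(array([ 455.5, -123.4]), np.float64(1.05), 16)
(array([ 455.7, -122.1]), np.float64(0.46), 31)
(array([ 455.8, -122.1]), np.float64(0.38), 46)
[[ 83. 336.]]
[[ 38. 229.]]
```

Call:
drive_tool --pt "0 -12 -2 0" --pt "0 -12 -2 0" --pt "0 -9 -2 0" --pt "0 0 0 0" --pt "0 0 0 0" --grip 81

```text
clock: 9.1
position: [456.8, -122.7, 92.7]
ee_rot: [-0.006, 0.706, 0.006, 0.708]
contact_force: [-0.7, -0.6, -0.6]
gripper_width: 80.8
```

```bash
python3 - <<'E'
from h import *
im,C,st=snap("wrist","w5"); print(st["position"].round(1))
for r in (60,90): print(rimfit(im,C,(455.8,-122.1),60,lo=-r,hi=r,rr=(28,40)))
c=rimfit(im,C,(455.8,-122.1),60,lo=-90,hi=90,rr=(28,40))[0]
go((*c,28))
E
```

```text
[ 456.8 -122.7   92.7]
(array([ 453.7, -121.7]), np.float64(0.1), 31)
(array([ 453.6, -121.7]), np.float64(0.1), 46)
shift [64.4  0.9 -3.1] spin None
```

Call:
drive_tool --pt "10 0.5 -1.5 0" --pt "15 0.5 -1.5 0" --pt "15 0 0 0" --pt "14 0 0 0" --pt "10 0 0 0" --pt "0 0 0 0" --pt "0 0 0 0"

```text
clock: 9.73
position: [453.1, -121.4, 27.3]
ee_rot: [-0.006, 0.707, 0.006, 0.707]
contact_force: [0.0, -0.2, 0.6]
gripper_width: 80.6
```

Call:
drive_tool --pt "0 0 0 0" --pt "0 0 0 0" --pt "0 0 0 0" --pt "0 0 0 0" --pt "0 0 0 0" --grip 60

```text
clock: 10.15
position: [453.8, -121.4, 28.9]
ee_rot: [-0.006, 0.706, 0.006, 0.708]
contact_force: [-2.3, 2.2, 6.2]
gripper_width: 66.2
```

Call:
drive_tool --pt "-10 0 0 0" --pt "-25 0 0 0" --pt "-40 0 0 0" --pt "-40 0 0 0" --pt "-40 0 0 0" --pt "-40 0 0 0" --pt "-40 0 0 0" --pt "-25 5 2 0" --pt "-15 20 5 0" --pt "0 30 8 0"

```text
clock: 10.98
position: [468.1, -67.1, 307.6]
ee_rot: [-0.005, 0.704, 0.005, 0.711]
contact_force: [1.3, 0.4, -1.6]
gripper_width: 66.5
```

Call:
drive_tool --pt "0 40 10 0" --pt "0 40 10 0" --pt "0 40 10 0" --pt "0 40 10 0" --pt "0 40 10 0" --pt "0 40 10 0" --pt "0 40 10 0" --pt "0 40 10 0" --pt "0 40 10 0" --pt "0 30 8 0"

```text
clock: 11.82
position: [558.0, 328.2, 302.2]
ee_rot: [-0.006, 0.707, 0.007, 0.707]
contact_force: [0.2, -0.5, -1.8]
gripper_width: 66.4
```

Call:
drive_tool --pt "0 15 4 0" --pt "0 3 0 0" --pt "0 0 0 0" --pt "0 0 0 0" --pt "0 0 0 0"

```text
clock: 12.23
position: [561.7, 342.1, 303.0]
ee_rot: [-0.006, 0.707, 0.006, 0.707]
contact_force: [0.1, 0.4, -0.8]
gripper_width: 66.4
```

```bash
python3 - <<'E'
from h import *
im,C,st=snap("wrist","w6"); print(st["position"].round(1))
go((563.4,343.1,68))
E
```

```text
[561.7 342.1 303. ]
shift [235.1   0.9   1.5] spin None
```

View pics/w6.png

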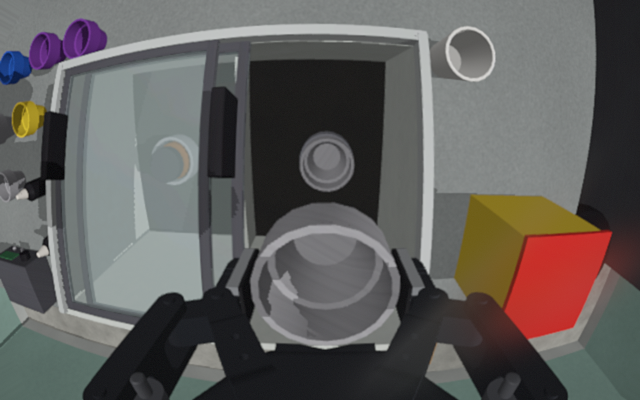

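```bash
python3 - <<'E'
from h import *
C=cam("wrist"); im=cv2.imread("pics/w6.png")
print(rimfit(im,C,(563.4,343.1),72,lo=-60,hi=60),rimfit(im,C,(563.4,343.1),72,lo=-100,hi=100,rr=(28,40)))
print(rimfit(im,C,(561.7,342.1),335,lo=60,hi=120,rr=(27,38)),rimfit(im,C,(561.7,342.1),335,r=30,lo=-180,hi=180,rr=(25,32)))
print(hit("wrist",C,[(325,286),(251,286),(399,286),(325,225),(325,348)],335).round(1))
E
```

```text
(array([563.7, 343.7]), np.float64(0.08), 31) (array([563.7, 343.8]), np.float64(0.24), 51)h.py:40: RuntimeWarning: Mean of empty slice.
  s=least_squares(f,P.mean(0)[:2],loss="soft_l1",f_scale=1.0); return s.x,np.abs(f(s.x)).mean()
  ret = ret.dtype.type(ret / rcount)
Traceback (most recent call last):
  File "h.py", line 53, in rimfit
    P=np.array(pts); c0,e=fitcircle(P,r)
                          ~~~~~~~~~^^^^^
  File "h.py", line 40, in fitcircle
    s=least_squares(f,P.mean(0)[:2],loss="soft_l1",f_scale=1.0); return s.x,np.abs(f(s.x)).mean()
                      ~~~~~~~~~^^^^
IndexError: invalid index to scalar variable.
```

Call:
drive_tool --pt "20 1 1 0" --pt "30 0.5 1 0" --pt "30 0 0 0" --pt "30 0 0 0" --pt "30 0 0 0" --pt "30 0 0 0" --pt "25 0 0 0" --pt "15 0 0 0" --pt "10 0 0 0" --pt "5 0 0 0"

```text
clock: 13.12
position: [563.7, 343.6, 76.4]
ee_rot: [-0.006, 0.708, 0.005, 0.707]
contact_force: [0.8, -0.6, -0.2]
gripper_width: 65.9
```

Call:
drive_tool --pt "0 0 0 0" --pt "3 0 0 0" --pt "3 0 0 0" --pt "2 0 0 0" --pt "0 0 0 0" --pt "0 0 0 0"

```text
clock: 13.62
position: [564.0, 344.9, 69.7]
ee_rot: [-0.006, 0.707, 0.006, 0.707]
contact_force: [0.1, 0.8, -0.8]
gripper_width: 65.9
```

Call:
drive_tool --pt "2 0 0 0" --pt "0 0 0 0" --pt "0 0 0 0"

```text
clock: 13.87
position: [563.8, 344.8, 67.2]
ee_rot: [-0.006, 0.707, 0.006, 0.707]
contact_force: [-0.3, -0.1, -1.5]
gripper_width: 65.8
```

Call:
drive_tool --pt "1 0 0 0" --pt "0 0 0 0" --pt "0 0 0 0"

```text
clock: 14.12
position: [564.1, 344.9, 67.0]
ee_rot: [-0.006, 0.707, 0.006, 0.707]
contact_force: [-0.5, 0.2, 2.8]
gripper_width: 66.7
```

Call:
drive_tool --pt "0 0 0 0" --pt "0 0 0 0" --pt "0 0 0 0" --pt "0 0 0 0" --pt "-5 0 0 0" --pt "-15 0 0 0" --pt "-30 0 0 0" --pt "-40 0 0 0" --pt "-40 0 0 0" --pt "-40 0 0 0" --grip 84

```text
clock: 14.95
position: [563.6, 344.7, 238.4]
ee_rot: [-0.006, 0.707, 0.006, 0.707]
contact_force: [0.6, 0.8, -0.8]
gripper_width: 84.1
```

Call:
drive_tool --pt "-40 0 0 0" --pt "-20 0 0 0" --pt "-5 0 0 0" --pt "0 0 0 0" --pt "0 0 0 0"

```text
clock: 15.37
position: [563.4, 344.6, 300.4]
ee_rot: [-0.006, 0.708, 0.006, 0.707]
contact_force: [-0.4, 0.1, -0.7]
gripper_width: 84.1
```

```bash
python3 - <<'E'
from h import *
im,C,st=snap("wrist","w7"); print(st["position"].round(1))
for z in (72,98): print(z,rimfit(im,C,(563.7,343.7),z,lo=-60,hi=60),rimfit(im,C,(563.7,343.7),z,lo=-100,hi=100,rr=(28,40)))
go((474.8,-348,304))
E
```

```text
[563.4 344.6 300.4]
72 (array([573.6, 344.5]), np.float64(0.4), 31) (array([560.5, 344.4]), np.float64(1.47), 51)
98 (array([564.5, 344.3]), np.float64(0.09), 31) (array([564.5, 344.4]), np.float64(0.07), 51)
shift [  -3.1 -690.8 -100.2] spin None
```

View pics/w7.png

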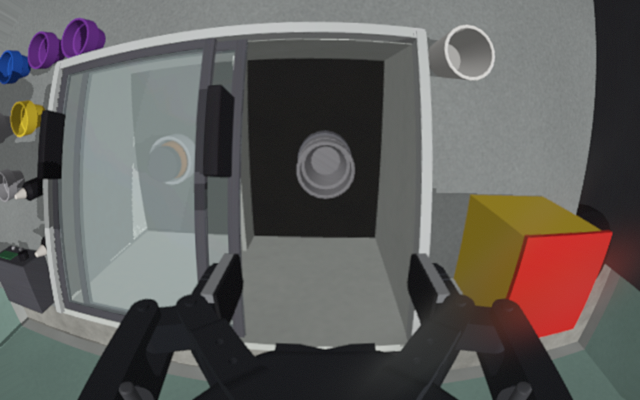

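The first cup is nested: its rim fits at z=98 with 0.07 mm residual, centred at (564.5, 344.4). Next is the cup near (475,-348).

Call:
drive_tool --pt "0 -30 -4 0" --pt "0 -40 -6 0" --pt "0 -40 -6 0" --pt "0 -40 -6 0" --pt "0 -40 -6 0" --pt "0 -40 -6 0" --pt "0 -40 -6 0" --pt "0 -40 -6 0" --pt "0 -40 -6 0" --pt "0 -40 -6 0"

```text
clock: 16.25
position: [511.1, -48.0, 299.4]
ee_rot: [-0.006, 0.708, 0.006, 0.706]
contact_force: [-0.2, -0.3, -0.3]
gripper_width: 83.2
```

Call:
drive_tool --pt "0 -40 -6 0" --pt "0 -40 -6 0" --pt "0 -40 -6 0" --pt "0 -40 -6 0" --pt "0 -40 -6 0" --pt "15 -40 -6 0" --pt "30 -40 -6 0" --pt "40 -20 0 0" --pt "40 0 0 0" --pt "30 0 0 0"

```text
clock: 17.08
position: [473.8, -337.4, 149.3]
ee_rot: [-0.004, 0.709, 0.006, 0.705]
contact_force: [0.3, 0.8, -0.1]
gripper_width: 83.8
```

Call:
drive_tool --pt "20 0 0 0" --pt "15 0 0 0" --pt "0 0 0 0" --pt "0 0 0 0"

```text
clock: 17.42
position: [475.6, -336.8, 117.8]
ee_rot: [-0.006, 0.709, 0.007, 0.705]
contact_force: [0.1, -0.4, -0.1]
gripper_width: 84.2
```

```bash
python3 - <<'E'
from h import *
im,C,st=snap("wrist","w8"); print(st["position"].round(1))
for c in [(474.8,-348),(598.5,-340.8)]:
  for r in (60,100):
    try: print(rimfit(im,C,c,60,lo=-r,hi=r,rr=(26,42)))
    except Exception as e: print(e)
E
```

```text
[ 475.6 -336.8  117.8]
(array([ 537.1, -350.3]), np.float64(2.2), 13)
(array([ 474.1, -347.6]), np.float64(0.1), 51)
invalid index to scalar variable.
(array([ 596.6, -339.5]), np.float64(1.76), 10)h.py:40: RuntimeWarning: Mean of empty slice.
  s=least_squares(f,P.mean(0)[:2],loss="soft_l1",f_scale=1.0); return s.x,np.abs(f(s.x)).mean()
  ret = ret.dtype.type(ret / rcount)
```

Call:
drive_tool --pt "5 -6 -1 0" --pt "10 -4.8 -0.7 0" --pt "20 0 0 0" --pt "20 0 0 0" --pt "20 0 0 0" --pt "10 0 0 0" --pt "4.5 0 0 0" --pt "0 0 0 0" --pt "0 0 0 0"

```text
clock: 18.22
position: [476.0, -348.5, 30.9]
ee_rot: [-0.006, 0.707, 0.006, 0.708]
contact_force: [1.4, -1.0, -0.4]
gripper_width: 83.9
```

Call:
drive_tool --pt "0 0 0 0" --pt "0 0 0 0" --pt "0 0 0 0" --pt "0 0 0 0" --pt "0 0 0 0" --pt "0 0 0 0" --grip 60

```text
clock: 18.72
position: [476.7, -348.5, 32.1]
ee_rot: [-0.007, 0.706, 0.006, 0.708]
contact_force: [0.2, 1.8, 6.8]
gripper_width: 64.1
```

Call:
drive_tool --pt "-10 0 0 0" --pt "-25 0 0 0" --pt "-40 0 0 0" --pt "-40 0 0 0" --pt "-40 0 0 0" --pt "-40 0 0 0" --pt "-40 0 0 0" --pt "-25 0 0 0" --pt "-10 0 0 0" --pt "0 0 0 0"

```text
clock: 19.55
position: [475.9, -348.3, 303.4]
ee_rot: [-0.007, 0.705, 0.005, 0.709]
contact_force: [0.2, -0.5, -1.9]
gripper_width: 64.4
```

Call:
drive_tool --pt "0 0 0 0" --pt "0 0 0 0"

```text
clock: 19.72
position: [474.2, -347.2, 297.4]
ee_rot: [-0.005, 0.709, 0.007, 0.706]
contact_force: [0.5, 0.1, -1.2]
gripper_width: 64.2
```

```bash
python3 - <<'E'
from h import *
im,C,st=snap("wrist","w9"); print(st["position"].round(1),st["gripper_width"])
a=cv2.imread("pics/w6.png")
cv2.imwrite("pics/w9c.png",np.hstack([a[170:400,170:480],im[170:400,170:480]]))
go((564.5,344.4,300))
E
```

```text
[ 474.2 -347.2  297.4] 64.15599116624126
shift [ -1.2 690.1 101.9] spin None
```

View pics/w9c.png

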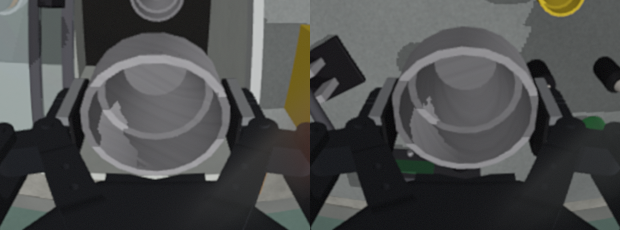

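Call:
drive_tool --pt "0 15 2 0" --pt "0 35 5 0" --pt "0 40 6 0" --pt "0 40 6 0" --pt "0 40 6 0" --pt "0 40 6 0" --pt "0 40 6 0" --pt "0 40 6 0" --pt "0 40 6 0" --pt "0 40 6 0"

```text
clock: 20.6
position: [523.1, 24.7, 298.4]
ee_rot: [-0.006, 0.708, 0.006, 0.706]
contact_force: [0.6, -0.3, -0.9]
gripper_width: 64.2
```

Call:
drive_tool --pt "0 40 6 0" --pt "0 40 6 0" --pt "0 40 6 0" --pt "0 40 6 0" --pt "0 40 6 0" --pt "0 40 6 0" --pt "0 40 6 0" --pt "0 25 4 0" --pt "0 10 1 0" --pt "0 0 0 0"

```text
clock: 21.43
position: [564.9, 340.7, 296.6]
ee_rot: [-0.008, 0.709, 0.006, 0.706]
contact_force: [0.3, -0.3, -0.6]
gripper_width: 64.0
```

Call:
drive_tool --pt "0 0 0 0" --pt "0 0 0 0" --pt "0 0 0 0"

```text
clock: 21.68
position: [565.5, 337.2, 300.3]
ee_rot: [-0.006, 0.707, 0.005, 0.707]
contact_force: [-0.1, 0.5, -1.2]
gripper_width: 64.2
```

```bash
python3 - <<'E'
from h import *
im,C,st=snap("wrist","w10"); print(st["position"].round(1))
print(rimfit(im,C,(564.5,344.4),98,lo=-60,hi=60),rimfit(im,C,(564.5,344.4),98,lo=-100,hi=100,rr=(28,40)))
go((567,344.4,105))
E
```

```text
[565.5 337.2 300.3]
(array([564.1, 344.4]), np.float64(0.32), 31) (array([564.1, 344.4]), np.float64(0.28), 51)
shift [195.6   7.1   1.5] spin None
```

Call:
drive_tool --pt "10 3 1 0" --pt "20 4 0.5 0" --pt "30 0 0 0" --pt "35 0 0 0" --pt "35 0 0 0" --pt "30 0 0 0" --pt "20 0 0 0" --pt "10 0 0 0" --pt "5 0 0 0" --pt "0 0 0 0"

```text
clock: 22.57
position: [567.0, 345.3, 104.7]
ee_rot: [-0.006, 0.707, 0.006, 0.707]
contact_force: [0.0, -0.3, -1.3]
gripper_width: 64.2
```

Call:
drive_tool --pt "0 0 0 0" --pt "2 0 0 0" --pt "2 0 0 0" --pt "0 0 0 0" --pt "0 0 0 0"

```text
clock: 22.98
position: [567.1, 345.8, 101.8]
ee_rot: [-0.006, 0.707, 0.006, 0.707]
contact_force: [-1.2, -0.4, -0.8]
gripper_width: 63.8
```

Call:
drive_tool --pt "2 0 0 0" --pt "1.5 0 0 0" --pt "0 0 0 0" --pt "0 0 0 0"

```text
clock: 23.32
position: [566.8, 345.6, 97.5]
ee_rot: [-0.006, 0.707, 0.006, 0.707]
contact_force: [0.3, 0.3, -1.0]
gripper_width: 64.4
```

Call:
drive_tool --pt "1 0 0 0" --pt "0 0 0 0" --pt "0 0 0 0"

```text
clock: 23.57
position: [566.9, 345.6, 96.6]
ee_rot: [-0.006, 0.707, 0.006, 0.707]
contact_force: [-0.3, -0.0, -1.7]
gripper_width: 64.4
```

Call:
drive_tool --pt "1 0 0 0" --pt "0 0 0 0" --pt "0 0 0 0"

```text
clock: 23.82
position: [567.1, 345.8, 96.1]
ee_rot: [-0.006, 0.707, 0.006, 0.707]
contact_force: [0.9, -0.6, 0.2]
gripper_width: 64.0
```

Call:
drive_tool --pt "1 0 0 0" --pt "0 0 0 0" --pt "0 0 0 0"

```text
clock: 24.07
position: [567.3, 345.8, 96.0]
ee_rot: [-0.006, 0.707, 0.006, 0.708]
contact_force: [-1.2, -0.9, 5.4]
gripper_width: 64.1
```

Call:
drive_tool --pt "0 0 0 0" --pt "0 0 0 0" --pt "0 0 0 0" --pt "0 0 0 0" --pt "-5 0 0 0" --pt "-15 0 0 0" --pt "-30 0 0 0" --pt "-40 0 0 0" --pt "-40 0 0 0" --pt "-40 0 0 0" --grip 84

```text
clock: 24.9
position: [566.7, 345.5, 266.8]
ee_rot: [-0.006, 0.707, 0.006, 0.707]
contact_force: [0.6, 0.5, 0.2]
gripper_width: 84.2
```

Call:
drive_tool --pt "-30 0 0 0" --pt "-5 0 0 0" --pt "0 0 0 0" --pt "0 0 0 0"

```text
clock: 25.23
position: [566.5, 345.6, 299.3]
ee_rot: [-0.006, 0.707, 0.006, 0.707]
contact_force: [-0.8, -0.2, -0.7]
gripper_width: 84.1
```

```bash
python3 - <<'E'
from h import *
im,C,st=snap("wrist","w11"); print(st["position"].round(1))
for z in (98,124,132): print(z,rimfit(im,C,(564.5,344.4),z,lo=-60,hi=60),rimfit(im,C,(564.5,344.4),z,lo=-100,hi=100,rr=(28,40)))
go((598.5,-340.8,300))
E
```

```text
[566.5 345.6 299.3]
98 (array([575.2, 345.5]), np.float64(0.41), 31) (array([561.3, 345. ]), np.float64(1.36), 51)
124 (array([565.5, 345.2]), np.float64(0.07), 31) (array([565.5, 345.2]), np.float64(0.13), 51)
132 (array([562.5, 345.2]), np.float64(0.19), 31) (array([562.4, 345.2]), np.float64(0.31), 51)
shift [  -1.1 -686.6   20.6] spin None
```

The second cup is nested: its rim fits at z=124, centred at (565.5, 345.2). Next is the last cup, near (598,-341).

Call:
drive_tool --pt "0 -30 1 0" --pt "0 -40 1 0" --pt "0 -40 1 0" --pt "0 -40 1 0" --pt "0 -40 1 0" --pt "0 -40 1 0" --pt "0 -40 1 0" --pt "0 -40 1 0" --pt "0 -40 1 0" --pt "0 -40 1 0"

```text
clock: 26.12
position: [582.5, -46.0, 297.6]
ee_rot: [-0.006, 0.709, 0.006, 0.706]
contact_force: [1.1, -0.5, -0.3]
gripper_width: 84.0
```

Call:
drive_tool --pt "0 -40 1 0" --pt "0 -40 1 0" --pt "0 -40 1 0" --pt "0 -40 1 0" --pt "0 -40 1 0" --pt "0 -40 1 0" --pt "0 -35 1 0" --pt "0 -20 2 0" --pt "20 0 2 0" --pt "40 0 0 0"

```text
clock: 26.95
position: [601.3, -341.9, 241.8]
ee_rot: [-0.007, 0.705, 0.004, 0.709]
contact_force: [0.3, -0.1, 0.8]
gripper_width: 83.8
```

Call:
drive_tool --pt "40 0 0 0" --pt "40 0 0 0" --pt "25 0 0 0" --pt "15 0 0 0" --pt "0 0 0 0" --pt "0 0 0 0" --pt "0 0 0 0"

```text
clock: 27.53
position: [600.1, -339.2, 120.3]
ee_rot: [-0.006, 0.707, 0.006, 0.707]
contact_force: [0.3, 0.2, 0.2]
gripper_width: 84.0
```

```bash
python3 - <<'E'
from h import *
im,C,st=snap("wrist","w12"); print(st["position"].round(1))
for c in [(598.5,-340.8)]:
  for r in (60,100):
    try:
      q=rimfit(im,C,c,60,lo=-r,hi=r,rr=(26,42)); print(q); go((*q[0],29))
    except Exception as e: print(e)
E
```

```text
[ 600.1 -339.2  120.3]
(array([ 597.1, -340.4]), np.float64(0.08), 31)
shift [92.1 -1.  -3.6] spin None
(array([ 597.1, -340.4]), np.float64(0.1), 51)
shift [92.1 -1.  -3.6] spin None
```

Call:
drive_tool --pt "5 -0.5 -2 0" --pt "10 -0.5 -2 0" --pt "20 0 0 0" --pt "20 0 0 0" --pt "20 0 0 0" --pt "10 0 0 0" --pt "7 0 0 0" --pt "0 0 0 0" --pt "0 0 0 0" --pt "0 0 0 0"

```text
clock: 28.42
position: [596.6, -340.3, 29.1]
ee_rot: [-0.007, 0.706, 0.006, 0.708]
contact_force: [0.7, -0.3, -0.0]
gripper_width: 84.2
```

Call:
drive_tool --pt "0 0 0 0" --pt "0 0 0 0" --pt "0 0 0 0" --pt "0 0 0 0" --pt "0 0 0 0" --pt "0 0 0 0" --grip 60

```text
clock: 28.92
position: [597.0, -340.3, 29.8]
ee_rot: [-0.007, 0.706, 0.006, 0.708]
contact_force: [-0.8, 1.1, 6.0]
gripper_width: 66.1
```

Call:
drive_tool --pt "-10 0 0 0" --pt "-25 0 0 0" --pt "-40 0 0 0" --pt "-40 0 0 0" --pt "-40 0 0 0" --pt "-40 0 0 0" --pt "-40 0 0 0" --pt "-40 0 0 0" --pt "-25 0 0 0" --pt "-5 0 0 0"

```text
clock: 29.75
position: [596.6, -340.9, 340.0]
ee_rot: [-0.008, 0.704, 0.004, 0.711]
contact_force: [-0.2, 0.3, -1.0]
gripper_width: 65.2
```

Call:
drive_tool --pt "0 0 0 0" --pt "0 0 0 0" --pt "0 0 0 0"

```text
clock: 30.0
position: [594.9, -339.4, 329.8]
ee_rot: [-0.005, 0.709, 0.007, 0.705]
contact_force: [-0.1, -0.6, -1.5]
gripper_width: 65.5
```

```bash
python3 - <<'E'
from h import *
im,C,st=snap("wrist","w13"); print(st["position"].round(1),st["gripper_width"])
a=cv2.imread("pics/w6.png")
cv2.imwrite("pics/w13c.png",np.hstack([a[170:400,170:480],im[170:400,170:480]]))
go((566,345.2,330))
E
```

```text
[ 594.9 -339.4  329.8] 65.49965154164846
shift [  1.4 685.1 -17.2] spin None
```

View pics/w13c.png

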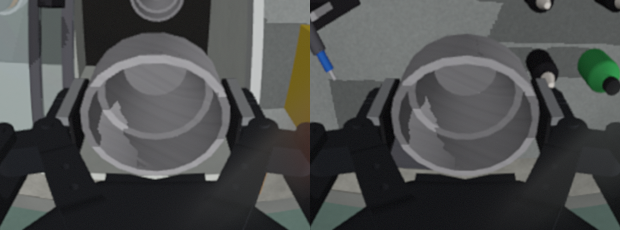

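The third cup is held the same way as the first. Now I'll carry it over.

Call:
drive_tool --pt "0 15 0 0" --pt "0 35 -1 0" --pt "0 40 -1 0" --pt "0 40 -1 0" --pt "0 40 -1 0" --pt "0 40 -1 0" --pt "0 40 -1 0" --pt "0 40 -1 0" --pt "0 40 -1 0" --pt "0 40 -1 0"

```text
clock: 30.88
position: [579.1, 32.1, 331.7]
ee_rot: [-0.006, 0.708, 0.006, 0.706]
contact_force: [0.5, 0.5, -1.6]
gripper_width: 65.8
```

Call:
drive_tool --pt "0 40 -1 0" --pt "0 40 -1 0" --pt "0 40 -1 0" --pt "0 40 -1 0" --pt "0 40 -1 0" --pt "0 40 -1 0" --pt "0 40 -1 0" --pt "0 25 -1 0" --pt "0 10 0 0" --pt "0 0 0 0"

```text
clock: 31.72
position: [565.8, 347.2, 330.3]
ee_rot: [-0.008, 0.708, 0.007, 0.706]
contact_force: [-0.0, -0.0, -1.0]
gripper_width: 65.7
```

Call:
drive_tool --pt "0 0 0 0" --pt "0 0 0 0" --pt "0 0 0 0"

```text
clock: 31.97
position: [567.1, 343.2, 333.1]
ee_rot: [-0.006, 0.707, 0.005, 0.707]
contact_force: [0.1, 0.1, -1.6]
gripper_width: 65.2
```

```bash
python3 - <<'E'
from h import *
im,C,st=snap("wrist","w14"); print(st["position"].round(1))
print(rimfit(im,C,(565.5,345.2),124,lo=-60,hi=60),rimfit(im,C,(565.5,345.2),124,lo=-100,hi=100,rr=(28,40)))
go((565.5,345.2,130))
E
```

```text
[567.1 343.2 333.1]
(array([565.6, 345.2]), np.float64(0.08), 31) (array([565.6, 345.2]), np.float64(0.12), 51)
shift [203.2   2.   -1.7] spin None
```

Call:
drive_tool --pt "10 1 -1 0" --pt "20 0.5 -0.5 0" --pt "30 0 0 0" --pt "35 0 0 0" --pt "35 0 0 0" --pt "30 0 0 0" --pt "20 0 0 0" --pt "15 0 0 0" --pt "8 0 0 0" --pt "0 0 0 0"

```text
clock: 32.85
position: [564.4, 344.7, 127.2]
ee_rot: [-0.007, 0.708, 0.005, 0.706]
contact_force: [0.4, 0.1, -1.1]
gripper_width: 65.3
```

Call:
drive_tool --pt "3 0 0 0" --pt "3 0 0 0" --pt "2 0 0 0" --pt "0 0 0 0" --pt "0 0 0 0"

```text
clock: 33.27
position: [565.6, 346.3, 122.4]
ee_rot: [-0.006, 0.707, 0.006, 0.707]
contact_force: [0.3, 0.0, -0.7]
gripper_width: 65.8
```

Call:
drive_tool --pt "1 0 0 0" --pt "0 0 0 0" --pt "0 0 0 0"

```text
clock: 33.52
position: [565.4, 346.2, 120.9]
ee_rot: [-0.006, 0.707, 0.006, 0.707]
contact_force: [0.1, 0.5, -1.6]
gripper_width: 65.4
```

Call:
drive_tool --pt "1.5 0 0 0" --pt "0 0 0 0" --pt "0 0 0 0" --pt "0 0 0 0"

```text
clock: 33.85
position: [565.7, 346.3, 119.8]
ee_rot: [-0.006, 0.707, 0.006, 0.707]
contact_force: [-0.4, 0.3, 1.2]
gripper_width: 65.9
```

Call:
drive_tool --pt "0.5 0 0 0" --pt "0 0 0 0" --pt "0 0 0 0"

```text
clock: 34.1
position: [565.8, 346.3, 119.7]
ee_rot: [-0.006, 0.707, 0.006, 0.708]
contact_force: [-1.5, -0.1, 5.5]
gripper_width: 65.6
```

Call:
drive_tool --pt "0 0 0 0" --pt "0 0 0 0" --pt "0 0 0 0" --pt "0 0 0 0" --pt "-5 0 0 0" --pt "-15 0 0 0" --pt "-30 0 0 0" --pt "-40 0 0 0" --pt "-40 0 0 0" --pt "-40 0 0 0" --grip 84

```text
clock: 34.93
position: [565.2, 345.9, 290.8]
ee_rot: [-0.006, 0.707, 0.006, 0.707]
contact_force: [0.2, 0.9, -0.3]
gripper_width: 84.2
```

Call:
drive_tool --pt "-20 0 0 0" --pt "-5 0 0 0" --pt "0 0 0 0" --pt "0 0 0 0"

```text
clock: 35.27
position: [564.9, 346.0, 312.7]
ee_rot: [-0.006, 0.708, 0.006, 0.706]
contact_force: [0.5, -0.2, -1.0]
gripper_width: 84.1
```

```bash
python3 - <<'E'
from h import *
im,C,st=snap("wrist","w15"); print(st["position"].round(1))
for z in (124,150,158): print(z,rimfit(im,C,(565.5,345.2),z,lo=-60,hi=60),rimfit(im,C,(565.5,345.2),z,lo=-100,hi=100,rr=(28,40)))
go((506.4,259.5,300))
E
```

```text
[564.9 346.  312.7]
124 (array([577.2, 345.9]), np.float64(0.47), 31) (array([562.9, 345.4]), np.float64(1.5), 51)
150 (array([566.9, 345.7]), np.float64(0.06), 31) (array([566.9, 345.7]), np.float64(0.13), 51)
158 (array([563.7, 345.7]), np.float64(0.1), 31) (array([563.6, 345.7]), np.float64(0.33), 51)
shift [ 12.  -85.3 -59.7] spin None
```

View pics/w15.png

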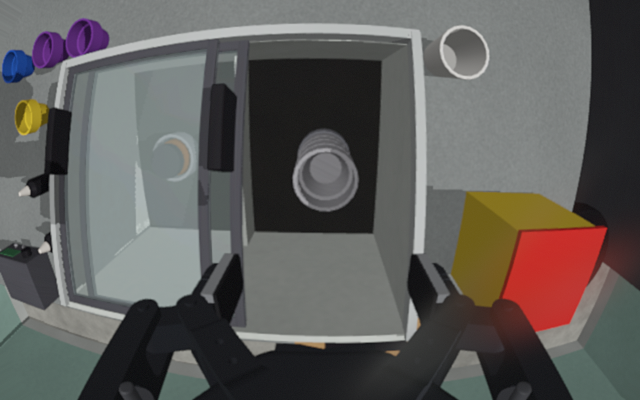

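All three cups are nested, with the top rim at z=150. Now I'll close the left door.

Call:
drive_tool --pt "0 -20 -14 0" --pt "0 -30 -20 0" --pt "0 -25 -18 0" --pt "0 -10 -7 0" --pt "0 0 0 0" --pt "10 0 0 0" --pt "20 0 0 0" --pt "25 0 0 0" --pt "10 0 0 0" --pt "0 0 0 0" --grip 36

```text
clock: 36.15
position: [506.6, 259.7, 243.9]
ee_rot: [-0.008, 0.71, 0.004, 0.704]
contact_force: [1.1, 0.1, -0.5]
gripper_width: 36.2
```

Call:
drive_tool --pt "0 0 0 0" --pt "0 0 0 0"

```text
clock: 36.32
position: [508.8, 260.9, 249.4]
ee_rot: [-0.006, 0.707, 0.006, 0.708]
contact_force: [0.0, 0.6, 1.7]
gripper_width: 36.2
```

```bash
python3 - <<'E'
from h import *
im,C,st=snap("wrist","w16"); print(st["position"].round(1),st["gripper_width"])
go((506.4,259.5,205))
g=cv2.cvtColor(im,cv2.COLOR_BGR2GRAY)
e=hit("wrist",C,[(u,180) for u in range(240,420,1)],221)[:,1]
for v in (140,170,200): print(v,[ (u,round(e[u-240])) for u in range(241,419) if (g[v,u]<45)!=(g[v,u-1]<45)])
E
```

```text
[508.8 260.9 249.4] 36.17105764225057
shift [44.8 -1.3 -2.5] spin None
140 [(342, 270)]
170 [(342, 270)]
200 [(314, 254), (333, 265), (341, 269), (361, 281), (418, 315)]
```

Call:
drive_tool --pt "10 -1 -1 0" --pt "15 0 -1 0" --pt "12 0 0 0" --pt "7 0 0 0" --pt "0 0 0 0" --pt "0 0 0 0"

```text
clock: 36.87
position: [506.1, 259.1, 204.9]
ee_rot: [-0.006, 0.707, 0.006, 0.707]
contact_force: [0.5, 0.2, -0.7]
gripper_width: 35.7
```

Call:
drive_tool --pt "0 0 0 0" --pt "0 0 0 0" --pt "0 0 0 0" --pt "0 0 0 0" --pt "0 0 0 0" --grip 8

```text
clock: 37.28
position: [506.4, 259.6, 205.9]
ee_rot: [-0.005, 0.706, 0.006, 0.708]
contact_force: [-1.4, 1.5, 4.0]
gripper_width: 10.6
```

Call:
drive_tool --pt "0 8 0 0" --pt "0 15 0 0" --pt "0 18 0 0" --pt "0 18 0 0" --pt "0 18 0 0" --pt "0 18 0 0" --pt "0 18 0 0" --pt "0 16 0 0" --pt "0 9 0 0" --pt "0 5 0 0"

```text
clock: 38.12
position: [506.0, 405.9, 205.9]
ee_rot: [-0.006, 0.705, 0.008, 0.709]
contact_force: [8.5, -2.1, 4.4]
gripper_width: 10.6
```

Call:
drive_tool --pt "0 2 0 0" --pt "0 0 0 0" --pt "0 0 0 0"

```text
clock: 38.37
position: [506.0, 407.7, 205.9]
ee_rot: [-0.005, 0.705, 0.008, 0.71]
contact_force: [8.2, 1.1, 3.8]
gripper_width: 10.7
```

Call:
drive_tool --pt "0 2 0 0" --pt "0 1 0 0" --pt "0 0 0 0"

```text
clock: 38.62
position: [506.0, 409.6, 205.9]
ee_rot: [-0.005, 0.705, 0.007, 0.709]
contact_force: [8.5, -1.0, 3.7]
gripper_width: 10.1
```

Call:
drive_tool --pt "0 0 0 0" --pt "0 0 0 0" --pt "0 0 0 0" --pt "-10 0 0 0" --pt "-20 0 0 0" --pt "-30 0 0 0" --pt "-30 0 0 0" --pt "-20 0 0 0" --pt "-5 0 0 0" --pt "0 0 0 0" --grip 36

```text
clock: 39.45
position: [503.4, 407.9, 322.2]
ee_rot: [-0.005, 0.706, 0.008, 0.708]
contact_force: [-0.7, -0.2, -0.8]
gripper_width: 35.7
```

Call:
drive_tool --pt "-20 -5 -10 0" --pt "0 0 0 0" --pt "0 0 0 0"

```text
clock: 39.7
position: [493.1, 402.1, 339.5]
ee_rot: [-0.006, 0.707, 0.006, 0.707]
contact_force: [1.0, 0.4, -0.8]
gripper_width: 36.0
```

```bash
python3 - <<'E'
from h import *
im,C,st=snap("wrist","w17"); print(st["position"].round(1))
snap("top","top1")
cv2.imwrite("pics/cmp.png",np.vstack([cv2.resize(im,(400,250)),cv2.resize(cv2.imread("pics/w1.png"),(400,250))]))
a=cv2.imread("pics/top0.png")[140:260,160:345];b=cv2.imread("pics/top1.png")[140:260,160:345]
t=np.hstack([a,b]); big=cv2.resize(t,None,fx=2.1,fy=2.1,interpolation=cv2.INTER_CUBIC)
w=cv2.resize(im,(big.shape[1]//2,320)); w0=cv2.resize(cv2.imread("pics/w1.png"),(big.shape[1]-big.shape[1]//2,320))
cv2.imwrite("pics/fin.png",np.vstack([big,np.hstack([w0,w])]))
E
```

```text
[493.1 402.1 339.5]
```

View pics/fin.png

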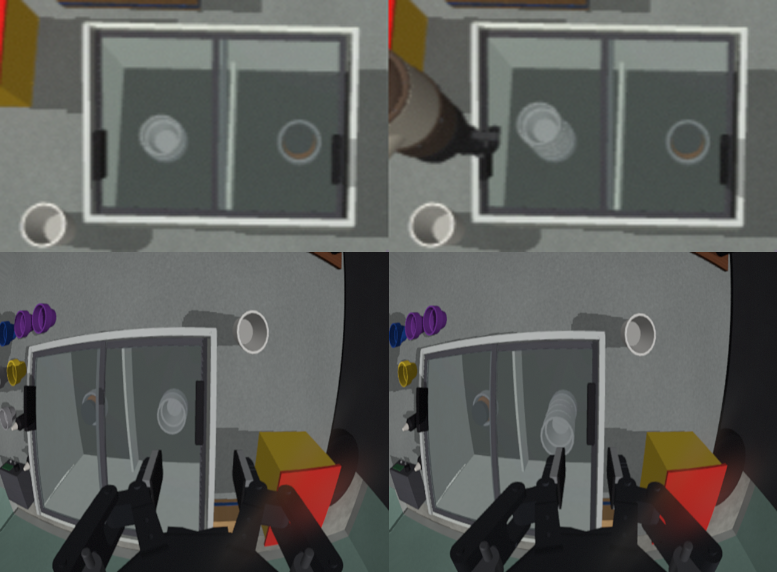

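```bash
python3 - <<'E'
from h import *
C=cam("wrist"); W=[("w1",cv2.imread("pics/w1.png")),("w17",cv2.imread("pics/w17.png"))]
st=arm.read_state()
from copy import deepcopy
s1=deepcopy(st); s1["position"]=np.array([497.6,403.2,330.9])
for n,im in W:
    Cm=cam("wrist",s1) if n=="w1" else C
    g=cv2.cvtColor(im,cv2.COLOR_BGR2GRAY).astype(int)
    for x,z in ((495,218),(506,221),(518,224)):
        y=np.arange(380,445,0.5); uv=proj("wrist",Cm,np.c_[0*y+x,y,0*y+z]).round().astype(int)
        v=g[uv[:,1],uv[:,0]]; d=y[v<45]; b=y[v>130]
        print(n,"L fin",d.min() if len(d) else None,d.max() if len(d) else None,"wall",b.min() if len(b) else None)
    for x in (495,506,518):
        y=np.arange(25,100,0.5); uv=proj("wrist",Cm,np.c_[0*y+x,y,0*y+222]).round().astype(int)
        v=g[uv[:,1],uv[:,0]]; d=y[v<40]; print(n,"R fin",(d.min(),d.max()) if len(d) else None)
E
```

```text
w1 L fin 400.0 411.5 wall 420.5
w1 L fin 400.0 411.0 wall 383.5
w1 L fin 399.5 411.0 wall 421.0
w1 R fin (np.float64(57.5), np.float64(97.5))
w1 R fin (np.float64(53.5), np.float64(94.0))
w1 R fin (np.float64(26.5), np.float64(89.5))
w17 L fin 403.0 415.0 wall 420.0
w17 L fin 403.0 414.5 wall 420.0
w17 L fin 403.5 414.5 wall 420.5
w17 R fin (np.float64(57.5), np.float64(97.0))
w17 R fin (np.float64(53.0), np.float64(93.5))
w17 R fin (np.float64(25.0), np.float64(89.0))
```

The left fin is now 3.5 mm beyond where it started, and I felt no stop. I'll push on until the stop is felt, then check the right door the same way.

Call:
drive_tool --pt "10 4 5 0" --pt "25 3 6 0" --pt "30 0 2 0" --pt "30 0 0 0" --pt "25 0 0 0" --pt "12 0 0 0" --pt "3 0 0 0" --pt "0 0 0 0" --pt "0 0 0 0"

```text
clock: 40.55
position: [506.9, 409.4, 204.7]
ee_rot: [-0.006, 0.707, 0.006, 0.707]
contact_force: [0.5, -0.2, 0.3]
gripper_width: 36.0
```

Call:
drive_tool --pt "0 0 0 0" --pt "0 0 0 0" --pt "0 0 0 0" --pt "0 0 0 0" --pt "0 0 0 0" --grip 8

```text
clock: 40.97
position: [506.8, 409.6, 206.3]
ee_rot: [-0.005, 0.706, 0.007, 0.708]
contact_force: [-0.9, 0.0, 4.4]
gripper_width: 10.8
```

Call:
drive_tool --pt "0 2 0 0" --pt "0 1 0 0" --pt "0 0 0 0"

```text
clock: 41.22
position: [506.8, 409.6, 206.2]
ee_rot: [-0.007, 0.707, 0.004, 0.707]
contact_force: [-0.0, -7.6, 7.8]
gripper_width: 10.6
```

Call:
drive_tool --pt "0 2 0 0" --pt "0 0 0 0" --pt "0 0 0 0"

```text
clock: 41.47
position: [506.8, 409.7, 206.2]
ee_rot: [-0.008, 0.707, 0.003, 0.707]
contact_force: [0.5, -12.0, 7.6]
gripper_width: 10.8
```

Left door: commanded 5 mm further with no motion and −12 N, so it is at its stop. I'll release it and look at the right pull.

Call:
drive_tool --pt "0 0 0 0" --pt "0 0 0 0" --pt "0 0 0 0" --pt "-10 0 0 0" --pt "-25 0 0 0" --pt "-35 0 0 0" --pt "-30 0 0 0" --pt "-15 -10 0 0" --pt "0 -30 0 0" --pt "0 -40 -1 0" --grip 36

```text
clock: 42.3
position: [506.8, 336.1, 320.9]
ee_rot: [-0.007, 0.706, 0.008, 0.708]
contact_force: [0.3, -1.2, -0.9]
gripper_width: 36.2
```

Call:
drive_tool --pt "0 -40 -1 0" --pt "0 -40 -1 0" --pt "0 -40 -1 0" --pt "0 -40 -1 0" --pt "0 -40 0 0" --pt "0 -35 0 0" --pt "0 -20 0 0" --pt "0 -10 0 0" --pt "0 0 0 0" --pt "0 0 0 0"

```text
clock: 43.13
position: [507.4, 69.5, 320.1]
ee_rot: [-0.006, 0.707, 0.006, 0.707]
contact_force: [0.2, 1.3, 0.1]
gripper_width: 36.4
```

```bash
python3 - <<'E'
from h import *
im,C,st=snap("wrist","w18"); print(st["position"].round(1))
g=cv2.cvtColor(im,cv2.COLOR_BGR2GRAY).astype(int)
for x,z in ((495,218),(507,221),(518,224)):
    y=np.arange(15,100,1.); uv=proj("wrist",C,np.c_[0*y+x,y,0*y+z]).round().astype(int)
    v=g[uv[:,1],uv[:,0]]; print(x,uv[0],uv[-1],"dark",y[v<45].min(),y[v<45].max(),"bright",y[v>130])
cv2.imwrite("pics/w18c.png",cv2.resize(im[90:290,200:440],None,fx=2.5,fy=2.5))
E
```

```text
[507.4  69.5 320.1]
495 [260 182] [361 183] dark 54.0 66.0 bright [34. 35. 36. 37. 38. 39. 40. 41.]
507 [260 196] [361 198] dark 55.0 66.0 bright [35. 36. 37. 38. 39. 40. 41.]
518 [260 210] [361 212] dark 55.0 66.0 bright [35. 36. 37. 38. 39. 40. 41.]
```

View pics/w18c.png

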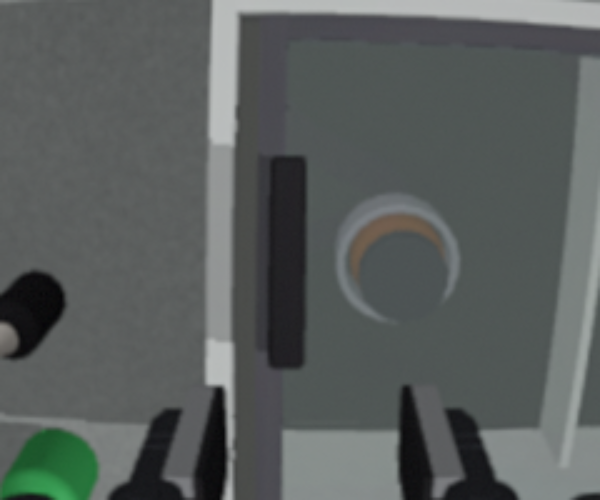

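The right pull's centre is at y≈60. The gap to its wall is about 14 mm, against 5 mm on the left, so the right door is about 8 mm open. I'll push it shut.

Call:
drive_tool --pt "10 -4 0 0" --pt "25 -5.5 0 0" --pt "30 0 0 0" --pt "25 0 0 0" --pt "14 0 0 0" --pt "7 0 0 0" --pt "2 0 0 0" --pt "0 0 0 0" --pt "0 0 0 0"

```text
clock: 43.93
position: [508.1, 60.2, 207.6]
ee_rot: [-0.006, 0.706, 0.007, 0.708]
contact_force: [-0.6, -0.1, -0.2]
gripper_width: 35.7
```

Call:
drive_tool --pt "0 0 0 0" --pt "0 0 0 0" --pt "0 0 0 0" --pt "0 0 0 0" --pt "0 0 0 0" --grip 8

```text
clock: 44.35
position: [507.9, 59.9, 208.0]
ee_rot: [-0.006, 0.706, 0.006, 0.708]
contact_force: [-0.8, 0.7, 6.0]
gripper_width: 10.5
```

Call:
drive_tool --pt "0 -2 0 0" --pt "0 -2 0 0" --pt "0 -2 0 0" --pt "0 -2 0 0" --pt "0 0 0 0" --pt "0 0 0 0"

```text
clock: 44.85
position: [508.0, 53.5, 208.0]
ee_rot: [-0.005, 0.706, 0.007, 0.708]
contact_force: [-3.8, 6.9, 7.1]
gripper_width: 10.6
```

Call:
drive_tool --pt "0 -2 0 0" --pt "0 0 0 0" --pt "0 0 0 0"

```text
clock: 45.1
position: [508.0, 53.4, 208.0]
ee_rot: [-0.004, 0.706, 0.009, 0.708]
contact_force: [-6.0, 14.7, 8.1]
gripper_width: 10.8
```

Call:
drive_tool --pt "0 0 0 0" --pt "0 0 0 0" --pt "0 0 0 0" --pt "-10 0 0 0" --pt "-25 0 0 0" --pt "-35 0 0 0" --pt "-30 10 0 0" --pt "-30 30 0 0" --pt "-10 40 0 0" --pt "0 40 0 0" --grip 36

```text
clock: 45.93
position: [506.7, 169.7, 351.3]
ee_rot: [-0.004, 0.704, 0.007, 0.71]
contact_force: [0.7, -0.5, 0.6]
gripper_width: 35.9
```

Call:
drive_tool --pt "0 40 0 0" --pt "0 20 0 0" --pt "0 0 0 0" --pt "0 0 0 0" --pt "0 0 0 0"

```text
clock: 46.35
position: [504.5, 228.3, 346.4]
ee_rot: [-0.006, 0.707, 0.006, 0.707]
contact_force: [0.1, -0.4, -0.2]
gripper_width: 36.0
```

```bash
python3 - <<'E'
from h import *
im,C,st=snap("wrist","w19"); print(st["position"].round(1),st["contact_force"].round(1))
g=cv2.cvtColor(im,cv2.COLOR_BGR2GRAY).astype(int)
for nm,r in (("R",(30,100)),("L",(370,425))):
  for x,z in ((495,218),(507,221)):
    y=np.arange(*r,1.); uv=proj("wrist",C,np.c_[0*y+x,y,0*y+z]).round().astype(int)
    v=g[uv[:,1],uv[:,0]]; d=y[v<45]; print(nm,x,uv[0],uv[-1],"dark",d[:1],d[-1:],"bright",y[v>130])
print(rimfit(im,C,(566.5,345.7),150,lo=-60,hi=60))
E
```

```text
[504.5 228.3 346.4] [ 0.1 -0.4 -0.2]
R 495 [134 177] [191 177] dark [47.] [70.] bright []
R 507 [134 189] [191 190] dark [47.] [70.] bright []
L 495 [470 182] [514 184] dark [386.] [415.] bright []
L 507 [470 194] [513 195] dark [387.] [416.] bright []
(array([641.5, 361.2]), np.float64(1.63), 21)
```

```bash
python3 -c "
from bench import arm
print(arm.job_done())"
```

```text
the job is handed in; nothing more can be done
None
```

I handed the job in at about 46 s: the three steel cups from the worktop are nested on the base cup in the left compartment, and both doors are pushed to their stops. No verdict was reported.

**What I did**
- I slid the left door open under the right one. One cup was knocked about 3 cm aside during the run, so I measured it again before picking it up.
- I set the cups into the base cup one after another, then shut the left door.
- The doors had started slightly open, about 4 mm (left) and 6–8 mm (right), so I pushed both until the stop was felt, with 12 N and 15 N.

**Last checks**
- **Stack:** with the door open, each new rim fitted its expected height of 98, 124 and 150 mm, with residuals under 0.15 mm. The measured centre drifts about 3 mm in x from bottom to top. That could be camera calibration or a lean of about 0.04 rad, which is under the 0.1 rad limit.
- **Doors:** the outer edges of the two pulls sit symmetrically in the cabinet.
- **Bystanders:** I touched none of the bottles, the jar or the pot as far as the forces and pictures show, but I did not measure their positions again at the end.

**Checks that failed or are missing**
- A final rim fit through the shut clear door failed, probably because of low contrast. The picture taken after the left door was first slid shut still showed a straight stack.
- I could not view the very last picture because the 16-picture limit was reached.

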